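# Present the ball tray to the inspection camera

### The job

Throw the latch lever of the docking fixture into its marked notch (the middle one, between the two studs), so that the tray is unlatched; then lift the tray by its upright tab with the loose ball staying in its pocket, and carry it over the upward-looking camera. Finish still holding the tray there, level and still and centred over the lens, its underside about 8 cm above the lens ring. Leave the lever in the marked notch, and do not disturb the side cutters, tape roll or green circuit board.

Things in the scene. Friction and masses are not known exactly. Their poses are not given: they have to be found in the camera images.
- fixture: Fixed docking fixture: dark steel base 116 (x) by 178 (y, -55 to +123) by 12 mm, with an aluminium bed (top 25 mm above the bench) where the tray lies between rails 4 mm high (2.5 mm clearance); it lifts straight up. Origin on the bench under the bed's centre; +y points from bed to lever pivot, -x to the robot (turned up to 0.25 rad). Highest fixed part 34 mm.
- latch_lever (a joint): Latch lever angle, rad, about the vertical pivot, counter-clockwise from above: takes its handle from the fixture's +y towards -x. Three ball-detent notches: 0 latched (tongue over the tray's lug), 0.6 the marked notch between two studs (tray free), 1.2 unmarked, not wanted. Crossing takes 2 to 4 N at the knob; it stays in a notch when let go. Stops at -0.06 and 1.26.
- lever_knob (a point): Point on the lever's upright knob, a black post of 14 mm diameter, 75 mm from the pivot axis; the post reaches from 41 to 86 mm above the bench, this point lies on its axis 70 mm above the bench. The flat lever arm (10 mm wide) has its top at 41 mm.
- lever_pivot (a point): Point on the lever's pivot axis, 70 mm above the bench (the hub itself is 24 mm across, top at 47 mm).
- marked_notch (a point): Fixed point where lever_knob is when the lever sits in the marked notch.
- tray: Loose aluminium tray 100 (x) by 70 (y) by 8 mm, about 0.2 kg; origin at the centre of its underside. An 18 mm wide lug on its +y edge lies under the lever's tongue while latched (tongue top 41 mm above the bench). In its middle a grey upright tab, 30 mm along x, 14 mm thick along y, top 55 mm above the underside. Round pockets, 26 mm inside, rims 2.5 mm high, at x = -32 and +32 mm.
- tray_tab (a point): Point to grip on the tab's axis, 41 mm above the tray's underside (14 mm below the tab's top); pinch along the tray's y, across 14 mm. Axes are the tray's.
- tray_pocket (a point): Centre of the ball when it lies centred in its pocket, at x = -32 mm of the tray, 18 mm above the underside; the other pocket, at x = +32 mm, is empty.
- ball_center (a point): Centre of the loose steel ball, 20 mm diameter, 33 g, in the tray's -x pocket. It can roll about 3 mm about the pocket's centre and climbs out over the rim if tipped beyond about 40 degrees or jerked.
- camera_lens (a point): Centre of the top of the lens ring of the fixed upward-looking camera, a black round housing of 70 mm diameter; this point is its highest, 34 mm above the bench.
- side_cutters: Side cutters, 46 by 122 by 12 mm, lying on the bench; leave alone. Origin at the centre of the underside.
- tape_roll: Black tape roll, 55 mm across, 19 mm high; leave alone. Origin at the centre of the underside.
- module_green: Green circuit board, 54 by 62 by 12 mm; leave alone. Origin at the centre of the underside.
There are look-alikes about, which are no part of the job. What is shaped like the part that bears camera_lens but yellow is not meant.

How it is judged (in metres and radians):
On the way, in this order (a step that is already met when the one before it is completed fails the run):
1. the lever sits in the marked notch while the tray still lies on its bed (value of joint latch_lever between 0.5 and 0.7 rad and velocity of joint latch_lever between -0.1 and 0.1 rad/s and z of tray in the frame of fixture below 0.03 m), for 0.3 s.
2. the tray is lifted 3 cm or more off its bed with the ball in its pocket (z of tray in the frame of fixture above 0.055 m and distance between ball_center and tray_pocket below 0.01 m), for 0.2 s.
At the end, for the whole second after the job is handed in: The fingers alone hold the tray still, centre within 20 mm of the lens axis, underside 55 to 105 mm above the lens ring, level within 0.10 rad; the ball is within 10 mm of its pocket point and the lever within 0.10 rad of the marked notch (0.6 rad) (value of joint latch_lever between 0.5 and 0.7 rad and distance between ball_center and tray_pocket below 0.01 m and horizontal distance between tray and camera_lens below 0.02 m and z of tray in the frame of camera_lens between 0.055 and 0.105 m and angle between tray's own z axis and vertical below 0.1 rad and linear speed of tray below 0.015 m/s and angular speed of tray below 0.1 rad/s and contact force between the fingers and tray above 1 N and contact force between tray and fixture below 0.1 N and contact force between tray and camera below 0.1 N); the arm keeps its last pose, push and grip.
It fails at once if the ball leaves its pocket (distance between ball_center and tray_pocket above 0.014 m).
It fails at once if a bystander (side cutters, tape roll, green board) is pushed more than 3 cm (distance of any of side_cutters, tape_roll, module_green from where it was at the start of the episode above 0.03 m).
It also fails if it takes over 45 s, if anything falls off the work surface, if the arm or the gripper's body presses on something with over 40 N, if the wrist force passes 120 N, or if a joint passes its speed limit or range.

### The arm

A 6-joint arm with a two-finger parallel gripper is mounted at the origin on a cart in front of the work surface, level with it; the furniture and walls round the work are solid. World frame = base frame: x ahead of the robot, y to its left, z up, the work surface at z = 0. Lengths are in mm, angles in degrees, forces in N, time in s.
With the tool pointing down it reaches from about 350 to 850 mm from the base axis. Payload 8.1 kg.
Tool frame: the origin (TCP) lies at the very end of the fingers, on their centre line; the grasp point (between the pads) lies 19 mm behind it (r.grasp_offset is the distance from the TCP to the grasp point, in mm); z points along the fingers, y is the line along which they close (so a half turn about z gives the same grasp; the last joint's range is limited). The gripper opens to 85 mm and grips with 20 to 120 N. Pads are 22 mm wide; open, the fingers measure 114 mm over their backs; the gripper's body (76 mm by 85 mm) begins 54 mm behind the grasp point. The pads swing forward as they close: fully open they stand 13 mm farther back than shut.
Start: joints at [-79.607, 7.471, 85.268, -0, 87.261, -4.893], TCP at [158.208, -578.771, 231.292] pointing down, gripper open.
Joint ranges: [-169.43, 169.43], [-51.17, 129.36], [1.28, 143.12], [-76.62, 256.62], [0, 156.53], [-152.29, 152.29]. Speed limits (degrees/s): [136.94, 136.94, 159.86, 180, 180, 180].

### API

Orientations are given as [roll, pitch, yaw] about the fixed x, y, z axes, in that order (R = Rz(yaw) Ry(pitch) Rx(roll)).
In Python, from bench import r gives the robot as it stands.
- The arm moves only by the tool carry_out, never from a script. Its argument "commands" is a list of rows, each an object with "jaw": the finger opening in m, from 0 to 0.0854; "translation": the shift along the tool's x, y, z in m, a list of three; "spin": the turn about the tool's z in rad. A call has exactly 8 rows; each row shifts and turns the commanded pose from where the row before left it, along the tool's axes as they then stand; what a row does not reach is not made up. A row lasts 1/12 s, in which the tool goes at most 41.7 mm and 7.16 degrees, less where a joint would pass 70% of its speed; a pose out of reach is approached as far as the arm can. A call is refused whole if a number of a shift passes 0.0417 or a number of a turn 0.125, either way. A call with a gripper value outside its range is refused whole. The fingers move at their own pace and stop on an object; "squeeze" is the grip in N (left out, the last holds). Time passes only in rows, so rows that do not move let the fingers close, or fill a call up. It gives the time, the measured TCP pose, the force, the opening and the grip force at its end, in the units of the state.
- r.sense(): the state, without advancing time (a new reading comes with each control period).
- r.snapshot(name): name is "side" or "top" or "wrist"; returns a dict with "pixels" (384x512x3 uint8, blue, green, red), "K" (3x3 intrinsics, pixels), "extrinsics" (4x4, takes a point from camera to world coordinates). Camera axes: x right, y down, z forward; pixel columns grow to the right and rows downward; lengths in mm; the calibration is good to about 2 mm. A picture is of the moment at which its call begins. There is no depth.
- r.hand_in(): hands the job in; it is judged then, once.
Trained networks look in a picture, given as the dict that the camera call returned (one of the last four; its "shot" number tells which), for a name from the list of things; names that differ only in an ending like _2 or _b are one class to them, and where a whole thing is asked for, a point or a joint stands for the part that bears it (a point fixed in the world has none). Each returns a list of dicts, best first, with "score" (0 to 1); they miss things now and then, are a little off and sometimes report something else, mostly with a low value. They report only what shows in the picture. A call takes as long as a camera call. They do not tell look-alikes from the thing itself.
- r.spot_in(picture, target): "xy" ([column, row] in pixels, amid what is visible of it).
- r.regions_of(picture, target): "pixels" (384x512 bool, what is visible of it) and "xy" ([column, row] in pixels, amid what is visible of it).
- r.landmark_of(picture, target): "xy" ([column, row] in pixels: a listed point, or the origin of a listed thing).
The state is a dict: "time": time; "joint_pos": joint angles; "qd": joint speeds; "joint_efforts": joint torques, N m; "tool_pos": TCP position; "tcp_rot": TCP orientation; "ft_force": force on the tool from outside, world axes, zero at the start; "wrist_torque": the same for the moment, N m; "finger_gap": finger opening in mm; "grip_force": force on a finger pad.
Only numpy, scipy, OpenCV 4.12 (cv2) and the standard library are available. Lean on these libraries where they do the work, as an engineer would, in place of code of your own. Each camera call takes 0.05 s, during which the arm holds its last target. There are 200 camera calls.

## Working session

There is one attempt and no reset: what is moved stays moved. The work goes in short steps, Python scripts to look and compute and a tool call to move; the robot and the scene stay as the last step left them, time stands still between calls to the robot, and variables do not carry over. Pictures are saved under pics/ and viewed, at most 10 in all, crops included, and the job is handed in when it is done.

Besides the shell and the picture viewer there is one more tool, called as a command line: name --argument value ..., lists and objects as JSON in quotes. carry_out: Moves the arm, as the interface text tells. Its arguments: {"type":"object","properties":{"commands":{"type":"array","items":{"type":"object","properties":{"jaw":{"type":"number"},"translation":{"type":"array","items":{"type":"number"}},"spin":{"type":"number"}}}},"squeeze":{"type":"number"}},"required":["commands"]}

```bash
mkdir -p pics
cat > h.py <<'E'
import numpy as np, cv2
from bench import r
def ray(s,xy):
    K=np.array(s["K"]);T=np.array(s["extrinsics"])
    d=T[:3,:3]@np.linalg.solve(K,[xy[0],xy[1],1.]);return T[:3,3],d
def atz(s,xy,z):
    o,d=ray(s,xy);return o+d*(z-o[2])/d[2]
def tri(a,xa,b,xb):
    o1,d1=ray(a,xa);o2,d2=ray(b,xb)
    t=np.linalg.lstsq(np.c_[d1,-d2],o2-o1,rcond=None)[0]
    p,q=o1+t[0]*d1,o2+t[1]*d2
    return (p+q)/2,np.linalg.norm(p-q)
E
python3 - <<'E'
from h import *
np.set_printoptions(precision=1,suppress=True)
S={n:r.snapshot(n) for n in("top","side")}
for n,s in S.items():
    cv2.imwrite(f"pics/{n}0.png",s["pixels"])
    print(n,np.array(s["extrinsics"])[:3,3])
Z=dict(lever_knob=70,lever_pivot=70,marked_notch=70,tray_tab=66,ball_center=43,tray_pocket=43,camera_lens=34,side_cutters=0,tape_roll=0,module_green=0,fixture=0,tray=25)
for k,z in Z.items():
  for n,s in S.items():
    for h in r.landmark_of(s,k)[:3]:
        print(k,n,round(h["score"],2),np.array(h["xy"]),atz(s,h["xy"],z))
print(r.sense())
E
```

```text
top [ 445.8  172.7 1051.8]
side [ 490.4 -552.1  487.5]
lever_knob top 0.66 [273.6 174.8] [621.7 150.9  70. ]
lever_knob side 0.85 [264.9 201.6] [613.3 150.3  70. ]
lever_knob side 0.71 [268.1 266.7] [584.1 -46.   70. ]
lever_knob side 0.23 [282.9 280.1] [600.1 -80.1  70. ]
lever_pivot top 0.81 [305.6 176.2] [618.5  77.8  70. ]
lever_pivot top 0.26 [339.5 123. ] [744.2  -2.6  70. ]
lever_pivot side 0.57 [275.1 221.8] [619.1  76.3  70. ]
marked_notch top 0.7 [277.8 195. ] [575.1 141.5  70. ]
tray_tab top 0.92 [341.1 173.8] [624.9  -4.1  66. ]
tray_tab side 0.91 [286.8 249.2] [623.4  -1.9  66. ]
ball_center top 0.54 [342.3 187.6] [596.3 -10.2  43. ]
ball_center side 0.65 [266.  263.6] [588.1  -4.8  43. ]
tray_pocket top 0.64 [340.8 192.4] [585.   -6.4  43. ]
tray_pocket side 0.95 [267.4 262.3] [591.   -1.8  43. ]
camera_lens top 0.86 [347.9 253.7] [443.5 -20.9  34. ]
camera_lens top 0.65 [292.5 244.3] [464.6 106.6  34. ]
camera_lens side 0.89 [184.5 235.6] [454.6 112.7  34. ]
camera_lens side 0.73 [176.9 286.8] [441.5 -27.5  34. ]
camera_lens side 0.46 [343.7 224.3] [759.   99.6  34. ]

[... 248 characters left out ...]
26.7] [756.1 146.1   0. ]
module_green side 0.57 [341.6 226.3] [772.4 142.   -0. ]
fixture top 0.9 [338.5 182.8] [614.6  -9.    0. ]
fixture side 0.98 [284.8 281.6] [620.9  -5.3   0. ]
tray top 0.68 [337.8 174.5] [630.6  -3.5  25. ]
tray side 0.8 [290.4 268.9] [630.4  -3.5  25. ]
{'time': 1.3, 'joint_pos': array([-79.6,   7.5,  85.3,   0. ,  87.3,  -4.9]), 'qd': array([ 0.1,  0. ,  0.1,  0. ,  0.1, -0. ]), 'joint_efforts': array([ -0. , -56.9, -50.1,  -0. ,   0. ,  -0. ]), 'tool_pos': array([ 158.2, -578.8,  231.3]), 'tcp_rot': array([-180. ,   -0. ,   15.3]), 'ft_force': array([-0.4, -0.1,  0.2]), 'wrist_torque': array([ 0.1,  0. , -0. ]), 'grip_force': 0.0, 'finger_gap': 85.55186249629038}
```

```bash
ls; ls pics
```

```text
h.py
pics
side0.png
top0.png
```

```bash
python3 -c "
import cv2
a=cv2.imread('pics/top0.png');cv2.imwrite('pics/top0c.png',cv2.resize(a[90:290,180:400],None,fx=3,fy=3,interpolation=cv2.INTER_CUBIC))"
```

```text
(no output)
```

View pics/top0c.png

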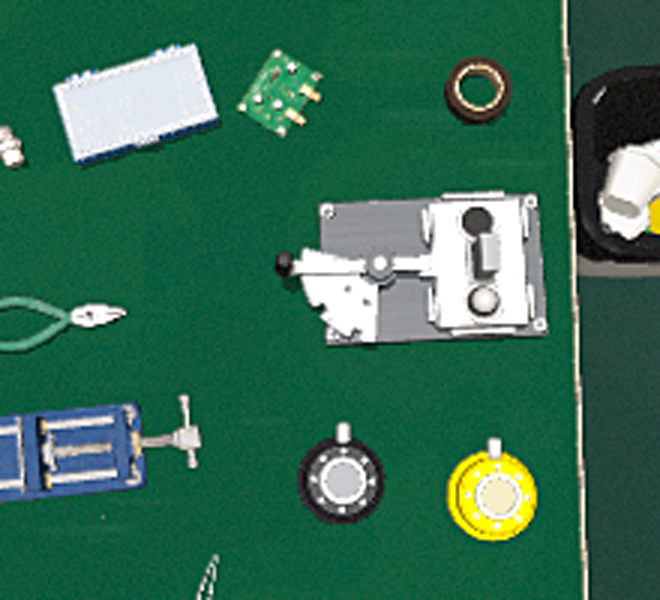

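View pics/side0.png

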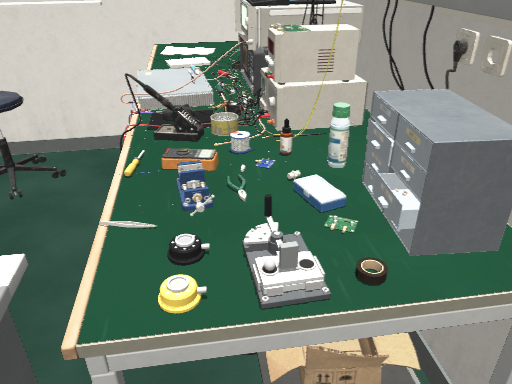

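Black camera at top (294,250) is the one with the lens. The yellow one at (348,254) has the same shape but the excluded colour, and the enlarged crop confirms which is which. The tray with its tab and ball sits at about (340,180). The lever knob is at (273,176), latched and pointing +y. Next I move over the fixture.

carry_out --commands '[{"translation": [0.025,-0.0216,0],"spin": 0,"jaw": 0.05},{"translation": [0.025,-0.0216,0],"spin": 0,"jaw": 0.05},{"translation": [0.025,-0.0216,0],"spin": 0,"jaw": 0.05},{"translation": [0.025,-0.0216,0],"spin": 0,"jaw": 0.05},{"translation": [0.025,-0.0216,0],"spin": 0,"jaw": 0.05},{"translation": [0.025,-0.0216,0],"spin": 0,"jaw": 0.05},{"translation": [0.025,-0.0216,0],"spin": 0,"jaw": 0.05},{"translation": [0.025,-0.0216,0],"spin": 0,"jaw": 0.05}]' --squeeze 40

```text
time: 1.97
tool_pos: [306.2, -358.0, 231.5]
tcp_rot: [180.0, -0.0, 15.3]
ft_force: [1.4, -0.2, -0.5]
finger_gap: 50.1
grip_force: 0.0
```

carry_out --commands '[{"translation": [0.025,-0.0216,0],"spin": 0,"jaw": 0.05},{"translation": [0.025,-0.0216,0],"spin": 0,"jaw": 0.05},{"translation": [0.025,-0.0216,0],"spin": 0,"jaw": 0.05},{"translation": [0.025,-0.0216,0],"spin": 0,"jaw": 0.05},{"translation": [0.025,-0.0216,0],"spin": 0,"jaw": 0.05},{"translation": [0.025,-0.0216,0],"spin": 0,"jaw": 0.05},{"translation": [0.025,-0.0216,0],"spin": 0,"jaw": 0.05},{"translation": [0.025,-0.0216,0],"spin": 0,"jaw": 0.05}]'

```text
time: 2.63
tool_pos: [453.7, -138.4, 231.6]
tcp_rot: [180.0, -0.0, 15.3]
ft_force: [0.6, 0.0, 0.8]
finger_gap: 50.1
grip_force: 0.0
```

carry_out --commands '[{"translation": [0.025,-0.0216,0],"spin": 0,"jaw": 0.05},{"translation": [0.025,-0.0216,0],"spin": 0,"jaw": 0.05},{"translation": [0.025,-0.0216,0],"spin": 0,"jaw": 0.05},{"translation": [0.025,-0.0216,0],"spin": 0,"jaw": 0.05},{"translation": [0.025,-0.0216,0],"spin": 0,"jaw": 0.05},{"translation": [0.025,-0.0216,0],"spin": 0,"jaw": 0.05},{"translation": [0.025,-0.0216,0],"spin": 0,"jaw": 0.05},{"translation": [0.025,-0.0216,0],"spin": 0,"jaw": 0.05}]'

```text
time: 3.3
tool_pos: [601.1, 81.1, 231.3]
tcp_rot: [180.0, -0.0, 15.3]
ft_force: [0.8, -0.8, 0.8]
finger_gap: 50.2
grip_force: 0.0
```

```bash
cat > look.py <<'E'
from h import *
import sys
np.set_printoptions(precision=1,suppress=True)
s=r.snapshot("wrist");cv2.imwrite(f"pics/{sys.argv[1]}.png",s["pixels"])
T=np.array(s["extrinsics"]);print("cam",T[:3,3],"axis",T[:3,2])
Z=dict(lever_knob=70,lever_pivot=70,marked_notch=70,tray_tab=66,ball_center=43,tray_pocket=43,camera_lens=34,fixture=0,tray=25)
for k in sys.argv[2:]:
    for h in r.landmark_of(s,k)[:2]: print(k,round(h["score"],2),np.array(h["xy"]),atz(s,h["xy"],Z[k]))
t=r.sense();print(t["time"],t["tool_pos"],t["tcp_rot"],t["ft_force"],t["finger_gap"],t["grip_force"])
E
python3 look.py w1 lever_knob lever_pivot marked_notch tray_tab tray fixture ball_center
```

```text
cam [675.  101.5 374.8] axis [-0.3 -0.1 -1. ]
lever_knob 0.93 [197.5 133.1] [620.1 148.   70. ]
lever_pivot 0.67 [270.8 150.8] [622.2  73.6  70. ]
tray_tab 0.92 [344.7 167.8] [624.5  -5.1  66. ]
tray 0.9 [335.5 161.5] [622.1  -6.3  25. ]
ball_center 0.77 [331.  189.8] [592.5  -6.9  43. ]
3.7 [600.   78.4 231.6] [180.   -0.   15.2] [0.2 0.  0. ] 49.671345268081126 0.0
```

View pics/w1.png

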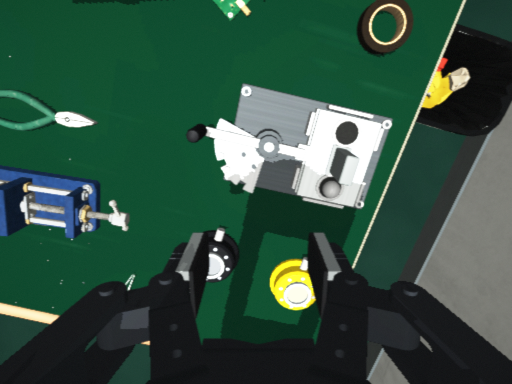

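The wrist view agrees with the first fix: knob at (197,133), hub at (270,148), tab at (345,165), ball at (331,188). The knob is at about (619,149) mm and the pivot at (621,75). Next I turn the fingers so they close along x around the knob.

carry_out --commands '[{"translation": [0,0,0.01],"spin": -0.125,"jaw": 0.05},{"translation": [0,0,0.01],"spin": -0.125,"jaw": 0.05},{"translation": [0,0,0.01],"spin": -0.125,"jaw": 0.05},{"translation": [0,0,0.01],"spin": -0.125,"jaw": 0.05},{"translation": [0,0,0.01],"spin": -0.125,"jaw": 0.05},{"translation": [0,0,0.01],"spin": -0.125,"jaw": 0.05},{"translation": [0,0,0.01],"spin": -0.125,"jaw": 0.05},{"translation": [0,0,0.01],"spin": -0.125,"jaw": 0.05}]'

```text
time: 4.37
tool_pos: [600.2, 78.4, 151.3]
tcp_rot: [180.0, -0.0, 72.8]
ft_force: [0.4, -0.5, -0.6]
finger_gap: 50.0
grip_force: 0.0
```

carry_out --commands '[{"translation": [0,0,0],"spin": -0.104,"jaw": 0.05},{"translation": [0,0,0],"spin": -0.104,"jaw": 0.05},{"translation": [0,0,0],"spin": -0.104,"jaw": 0.05},{"translation": [0.018,0.005,0],"spin": 0,"jaw": 0.05},{"translation": [0.018,0.005,0],"spin": 0,"jaw": 0.05},{"translation": [0.018,0.005,0],"spin": 0,"jaw": 0.05},{"translation": [0.016,0.004,0],"spin": 0,"jaw": 0.05},{"translation": [0,0,0],"spin": 0,"jaw": 0.05}]'

```text
time: 5.03
tool_pos: [619.1, 151.7, 151.8]
tcp_rot: [179.9, -0.1, 90.5]
ft_force: [-0.2, 0.4, 0.1]
finger_gap: 50.3
grip_force: 0.0
```

```bash
python3 look.py w2 lever_knob lever_pivot tray_tab
```

```text
cam [618.3 228.4 295.3] axis [ 0.  -0.3 -1. ]
lever_knob 0.56 [257.7 197.2] [619.  149.1  70. ]
lever_pivot 0.8 [258.9 283.7] [620.7  71.2  70. ]
tray_tab 0.68 [261.4 350.7] [623.9  -4.5  66. ]
5.2333 [618.6 148.8 151.3] [-180.     0.    90.4] [-0.2 -0.3  0.1] 49.9297077275092 0.0
```

View pics/w2.png

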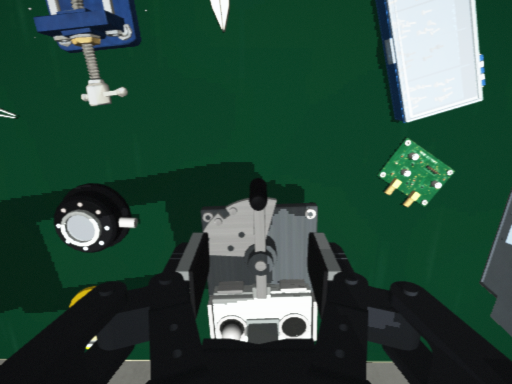

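Knob at (258,195) is centred between the fingers. Now I lower and close.

carry_out --commands '[{"translation": [0,0,0.014],"spin": 0,"jaw": 0.05},{"translation": [0,0,0.014],"spin": 0,"jaw": 0.05},{"translation": [0,0,0.014],"spin": 0,"jaw": 0.05},{"translation": [0,0,0.014],"spin": 0,"jaw": 0.05},{"translation": [0,0,0.014],"spin": 0,"jaw": 0.05},{"translation": [0,0,0.014],"spin": 0,"jaw": 0.05},{"translation": [0,0,0.013],"spin": 0,"jaw": 0.05},{"translation": [0,0,0],"spin": 0,"jaw": 0.03}]'

```text
time: 5.9
tool_pos: [616.2, 149.2, 49.8]
tcp_rot: [-179.7, 0.0, 90.5]
ft_force: [-1.4, -0.1, 0.3]
finger_gap: 38.9
grip_force: 0.0
```

carry_out --commands '[{"translation": [0,0,0],"spin": 0,"jaw": 0.008},{"translation": [0,0,0],"spin": 0,"jaw": 0.008},{"translation": [0,0,0],"spin": 0,"jaw": 0.008},{"translation": [0,0,0],"spin": 0,"jaw": 0.008},{"translation": [0,0,0],"spin": 0,"jaw": 0.008},{"translation": [0,0,0],"spin": 0,"jaw": 0.008},{"translation": [0,0,0],"spin": 0,"jaw": 0.008},{"translation": [0,0,0],"spin": 0,"jaw": 0.008}]' --squeeze 25

```text
time: 6.57
tool_pos: [619.1, 149.7, 54.9]
tcp_rot: [180.0, -0.0, 90.5]
ft_force: [0.3, -0.2, 0.2]
finger_gap: 13.4
grip_force: 26.3
```

carry_out --commands '[{"translation": [-0.0004,-0.0056,0],"spin": 0,"jaw": 0.008},{"translation": [-0.0008,-0.0056,0],"spin": 0,"jaw": 0.008},{"translation": [-0.0012,-0.0055,0],"spin": 0,"jaw": 0.008},{"translation": [-0.0017,-0.0054,0],"spin": 0,"jaw": 0.008},{"translation": [-0.002,-0.0052,0],"spin": 0,"jaw": 0.008},{"translation": [-0.0025,-0.0051,0],"spin": 0,"jaw": 0.008},{"translation": [-0.0028,-0.0048,0],"spin": 0,"jaw": 0.008},{"translation": [-0.0031,-0.0047,0],"spin": 0,"jaw": 0.008}]'

```text
time: 7.23
tool_pos: [579.5, 136.6, 55.6]
tcp_rot: [179.6, -0.2, 90.5]
ft_force: [12.6, 8.0, -7.3]
finger_gap: 13.2
grip_force: 25.7
```

carry_out --commands '[{"translation": [0,0,0],"spin": 0,"jaw": 0.008},{"translation": [0,0,0],"spin": 0,"jaw": 0.008},{"translation": [0,0,0],"spin": 0,"jaw": 0.008},{"translation": [0,0,0],"spin": 0,"jaw": 0.035},{"translation": [0,0,0],"spin": 0,"jaw": 0.035},{"translation": [0,0,0],"spin": 0,"jaw": 0.035},{"translation": [0,0,0],"spin": 0,"jaw": 0.035},{"translation": [0,0,0],"spin": 0,"jaw": 0.035}]'

```text
time: 7.9
tool_pos: [576.6, 134.6, 53.9]
tcp_rot: [-180.0, 0.0, 90.4]
ft_force: [-0.1, -0.1, -0.1]
finger_gap: 35.0
grip_force: 0.0
```

carry_out --commands '[{"translation": [0,0,-0.014],"spin": 0,"jaw": 0.035},{"translation": [0,0,-0.014],"spin": 0,"jaw": 0.035},{"translation": [0,0,-0.014],"spin": 0,"jaw": 0.035},{"translation": [0,0,-0.014],"spin": 0,"jaw": 0.035},{"translation": [0,0,-0.014],"spin": 0,"jaw": 0.035},{"translation": [0,0,-0.014],"spin": 0,"jaw": 0.035},{"translation": [0,0,-0.014],"spin": 0,"jaw": 0.05},{"translation": [0,0,0],"spin": 0,"jaw": 0.05}]'

```text
time: 8.57
tool_pos: [579.6, 135.2, 158.1]
tcp_rot: [179.6, -0.1, 90.5]
ft_force: [0.5, 1.1, 0.8]
finger_gap: 49.8
grip_force: 0.0
```

```bash
python3 look.py w3 lever_knob lever_pivot tray_tab marked_notch camera_lens
python3 - <<'E'
from h import *
np.set_printoptions(precision=1,suppress=True)
s=r.snapshot("top")
for k,z in(("lever_knob",70),("camera_lens",34)):
    for h in r.landmark_of(s,k)[:2]: print(k,h["score"],atz(s,h["xy"],z))
E
```

```text
cam [577.9 211.9 301.6] axis [ 0.  -0.3 -1. ]
lever_knob 0.81 [253.5 190. ] [576.8 136.4  70. ]
lever_pivot 0.96 [307.1 259.3] [622.7  74.6  70. ]
tray_tab 0.54 [267.5 318.3] [590.3  10.3  66. ]
marked_notch 0.79 [256.3 193.5] [579.1 133.5  70. ]
camera_lens 0.81 [121.1 210.7] [453.7 103.7  34. ]
camera_lens 0.18 [254.5 190.4] [577.6 124.3  34. ]
8.8667 [576.2 134.7 151.2] [-179.9    0.    90.5] [-0.  -0.3 -0.3] 50.01320585038084 0.0
lever_knob 0.72 [576.4 322.2  70. ]
camera_lens 0.81 [453.8 111.6  34. ]
camera_lens 0.71 [438.2 -20.1  34. ]
```

View pics/w3.png

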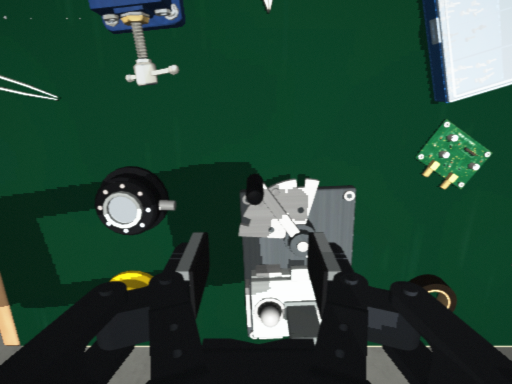

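Lever angle comes out at about 0.59 rad, so it sits in the marked notch. Knob is at (254,190) and black camera lens at (122,209). Next is the tab.

carry_out --commands '[{"translation": [0,0,0],"spin": 0.125,"jaw": 0.05},{"translation": [0,0,0],"spin": 0.125,"jaw": 0.05},{"translation": [0,0,0],"spin": 0.125,"jaw": 0.05},{"translation": [0,0,0],"spin": 0.125,"jaw": 0.05},{"translation": [0,0,0],"spin": 0.125,"jaw": 0.05},{"translation": [0,0,0],"spin": 0.125,"jaw": 0.05},{"translation": [0,0,0],"spin": 0.125,"jaw": 0.05},{"translation": [0,0,0],"spin": 0.125,"jaw": 0.05}]'

```text
time: 9.68
tool_pos: [576.7, 134.7, 151.8]
tcp_rot: [-180.0, 0.0, 32.8]
ft_force: [0.9, 0.0, 0.0]
finger_gap: 49.6
grip_force: 0.0
```

carry_out --commands '[{"translation": [0,0,0],"spin": 0.125,"jaw": 0.05},{"translation": [0,0,0],"spin": 0.125,"jaw": 0.05},{"translation": [0,0,0],"spin": 0.125,"jaw": 0.05},{"translation": [0,0,0],"spin": 0.125,"jaw": 0.05},{"translation": [0,0,0],"spin": 0.041,"jaw": 0.05},{"translation": [0.005,0.015,0],"spin": 0,"jaw": 0.05},{"translation": [0.005,0.018,0],"spin": 0,"jaw": 0.05},{"translation": [0.005,0.018,0],"spin": 0,"jaw": 0.05}]'

```text
time: 10.35
tool_pos: [593.8, 84.2, 151.8]
tcp_rot: [180.0, 0.0, 2.2]
ft_force: [0.7, -0.1, -0.1]
finger_gap: 49.7
grip_force: 0.0
```

carry_out --commands '[{"translation": [0.005,0.018,0],"spin": 0,"jaw": 0.05},{"translation": [0.005,0.018,0],"spin": 0,"jaw": 0.05},{"translation": [0.005,0.018,0],"spin": 0,"jaw": 0.05},{"translation": [0.005,0.018,0],"spin": 0,"jaw": 0.05},{"translation": [0.004,0.01,0],"spin": 0,"jaw": 0.05},{"translation": [0.004,0.008,0],"spin": 0,"jaw": 0.05},{"translation": [0,0,0],"spin": 0,"jaw": 0.05},{"translation": [0,0,0],"spin": 0,"jaw": 0.05}]'

```text
time: 11.02
tool_pos: [625.2, -4.2, 152.0]
tcp_rot: [-180.0, 0.0, 2.1]
ft_force: [1.0, -0.6, -0.2]
finger_gap: 50.1
grip_force: 0.0
```

```bash
python3 look.py w4 tray_tab ball_center lever_pivot lever_knob tray_pocket tray camera_lens
```

```text
cam [702.   -1.3 295.4] axis [-0.3 -0.  -1. ]
tray_tab 0.58 [260.1 191.8] [625.5  -5.7  66. ]
ball_center 0.73 [258.  219.3] [592.   -5.3  43. ]
lever_pivot 0.93 [157.4 194.9] [621.3  73.7  70. ]
lever_knob 0.76 [ 87.3 244.6] [576.1 133.4  70. ]
tray_pocket 0.89 [259.8 219. ] [592.3  -6.9  43. ]
tray 0.77 [255.3 178.9] [624.1  -1.7  25. ]
camera_lens 0.61 [148.9 335.9] [451. 104.  34.]
camera_lens 0.6 [261.9 343.5] [445.6 -15.   34. ]
11.4167 [625.2  -4.  152.4] [-180.    -0.     2.2] [-0.3  0.2 -0. ] 49.896437693626126 0.0
```

View pics/w4.png

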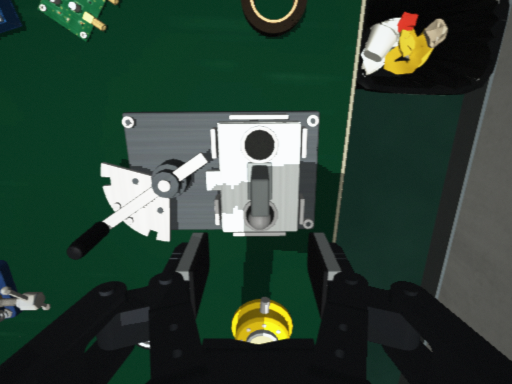

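Aligned: tab at (260,190) and edges parallel to the image axes. The lever points at the middle notch and the tongue is clear of the lug. Now I lower and pinch the tab.

carry_out --commands '[{"translation": [0,0.001,0.016],"spin": 0,"jaw": 0.05},{"translation": [0,0,0.016],"spin": 0,"jaw": 0.05},{"translation": [0,0,0.016],"spin": 0,"jaw": 0.05},{"translation": [0,0,0.016],"spin": 0,"jaw": 0.05},{"translation": [0,0,0.014],"spin": 0,"jaw": 0.05},{"translation": [0,0,0.014],"spin": 0,"jaw": 0.05},{"translation": [0,0,0.008],"spin": 0,"jaw": 0.05},{"translation": [0,0,0.004],"spin": 0,"jaw": 0.05}]'

```text
time: 12.08
tool_pos: [624.3, -5.3, 46.5]
tcp_rot: [-180.0, 0.1, 2.2]
ft_force: [0.5, 0.3, 0.2]
finger_gap: 50.0
grip_force: 0.0
```

carry_out --commands '[{"translation": [0,0,0],"spin": 0,"jaw": 0.04},{"translation": [0,0,0],"spin": 0,"jaw": 0.03},{"translation": [0,0,0],"spin": 0,"jaw": 0.024},{"translation": [0,0,0],"spin": 0,"jaw": 0.02},{"translation": [0,0,0],"spin": 0,"jaw": 0.017},{"translation": [0,0,0],"spin": 0,"jaw": 0.014},{"translation": [0,0,0],"spin": 0,"jaw": 0.01},{"translation": [0,0,0],"spin": 0,"jaw": 0.006}]' --squeeze 40

```text
time: 12.75
tool_pos: [625.9, -5.5, 49.2]
tcp_rot: [180.0, -0.1, 2.2]
ft_force: [-0.1, 0.6, 5.6]
finger_gap: 13.7
grip_force: 40.3
```

carry_out --commands '[{"translation": [0,0,0],"spin": 0,"jaw": 0.006},{"translation": [0,0,0],"spin": 0,"jaw": 0.006},{"translation": [0,0,0],"spin": 0,"jaw": 0.006},{"translation": [0,0,-0.001],"spin": 0,"jaw": 0.006},{"translation": [0,0,-0.001],"spin": 0,"jaw": 0.006},{"translation": [0,0,-0.001],"spin": 0,"jaw": 0.006},{"translation": [0,0,-0.001],"spin": 0,"jaw": 0.006},{"translation": [0,0,-0.001],"spin": 0,"jaw": 0.006}]'

```text
time: 13.42
tool_pos: [624.9, -5.5, 52.8]
tcp_rot: [-180.0, 0.1, 2.2]
ft_force: [-0.1, 0.3, -2.7]
finger_gap: 13.4
grip_force: 39.3
```

Tray is off the bed: the force reads -2.7 N, close to the tray plus ball weight. I'll lift smoothly.

carry_out --commands '[{"translation": [0,0,-0.002],"spin": 0,"jaw": 0.006},{"translation": [0,0,-0.003],"spin": 0,"jaw": 0.006},{"translation": [0,0,-0.004],"spin": 0,"jaw": 0.006},{"translation": [0,0,-0.005],"spin": 0,"jaw": 0.006},{"translation": [0,0,-0.006],"spin": 0,"jaw": 0.006},{"translation": [0,0,-0.007],"spin": 0,"jaw": 0.006},{"translation": [0,0,-0.007],"spin": 0,"jaw": 0.006},{"translation": [0,0,-0.007],"spin": 0,"jaw": 0.006}]'

```text
time: 14.08
tool_pos: [625.5, -5.5, 95.4]
tcp_rot: [180.0, -0.0, 2.2]
ft_force: [0.6, -0.0, -3.1]
finger_gap: 13.3
grip_force: 39.3
```

carry_out --commands '[{"translation": [0,0,-0.007],"spin": 0,"jaw": 0.006},{"translation": [0,0,-0.007],"spin": 0,"jaw": 0.006},{"translation": [0,0,-0.007],"spin": 0,"jaw": 0.006},{"translation": [0,0,-0.006],"spin": 0,"jaw": 0.006},{"translation": [0,0,-0.006],"spin": 0,"jaw": 0.006},{"translation": [0,0,-0.005],"spin": 0,"jaw": 0.006},{"translation": [0,0,-0.003],"spin": 0,"jaw": 0.006},{"translation": [0,0,-0.002],"spin": 0,"jaw": 0.006}]'

```text
time: 14.75
tool_pos: [625.5, -5.5, 137.9]
tcp_rot: [180.0, -0.0, 2.2]
ft_force: [-0.2, -0.8, -2.3]
finger_gap: 13.3
grip_force: 39.3
```

```bash
python3 look.py w5 camera_lens tray_tab ball_center tray_pocket
python3 - <<'E'
from h import *
np.set_printoptions(precision=1,suppress=True)
S={n:r.snapshot(n) for n in("top","side")}
for n,s in S.items():
    for h in r.landmark_of(s,"camera_lens")[:3]: print(n,round(h["score"],2),np.array(h["xy"]),atz(s,h["xy"],34))
    im=s["pixels"]
E
```

```text
cam [702.1  -2.5 281.3] axis [-0.3 -0.  -1. ]
camera_lens 0.59 [140.2 344.5] [454.1 106.3  34. ]
tray_tab 0.78 [256.5 262.9] [571.   -6.3  66. ]
15.0 [625.   -5.5 136.8] [-180.     0.     2.2] [-0.  -0.7 -3.3] 13.51446914105758 39.32259678840637
top 0.94 [293.4 248.8] [454.3 104.6  34. ]
top 0.71 [343.9 254.2] [442.3 -11.7  34. ]
side 0.61 [176.8 284.9] [441.4 -22.9  34. ]
side 0.58 [180.7 237.4] [447.6 108.   34. ]
side 0.36 [288.6 204. ] [671.1 192.7  34. ]
```

View pics/w5.png

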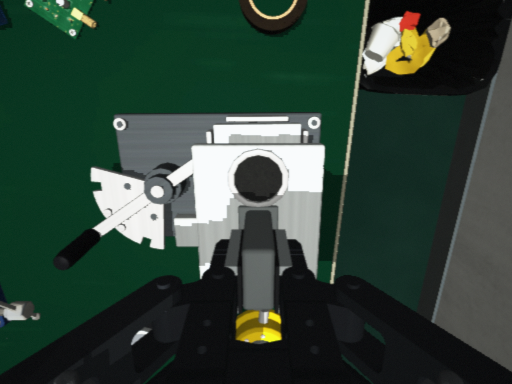

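Tray is up and level with the far pocket empty, and the lever is still in the middle notch (knob at (78,248)). The lens is at about (454,107). I'll carry gently.

carry_out --commands '[{"translation": [-0.0013,-0.0009,0],"spin": 0,"jaw": 0.006},{"translation": [-0.0026,-0.0019,0],"spin": 0,"jaw": 0.006},{"translation": [-0.004,-0.0028,0],"spin": 0,"jaw": 0.006},{"translation": [-0.0053,-0.0038,0],"spin": 0,"jaw": 0.006},{"translation": [-0.0066,-0.0047,0],"spin": 0,"jaw": 0.006},{"translation": [-0.0079,-0.0056,0],"spin": 0,"jaw": 0.006},{"translation": [-0.0093,-0.0066,0],"spin": 0,"jaw": 0.006},{"translation": [-0.0093,-0.0066,0],"spin": 0,"jaw": 0.006}]'

```text
time: 15.87
tool_pos: [576.7, 26.4, 137.3]
tcp_rot: [-180.0, 0.0, 2.2]
ft_force: [0.2, -0.3, -2.8]
finger_gap: 13.3
grip_force: 39.3
```

carry_out --commands '[{"translation": [-0.0093,-0.0066,0],"spin": 0,"jaw": 0.006},{"translation": [-0.0093,-0.0066,0],"spin": 0,"jaw": 0.006},{"translation": [-0.0093,-0.0066,0],"spin": 0,"jaw": 0.006},{"translation": [-0.0093,-0.0066,0],"spin": 0,"jaw": 0.006},{"translation": [-0.0093,-0.0066,0],"spin": 0,"jaw": 0.006},{"translation": [-0.0093,-0.0066,0],"spin": 0,"jaw": 0.006},{"translation": [-0.0093,-0.0066,0],"spin": 0,"jaw": 0.006},{"translation": [-0.0093,-0.0066,0],"spin": 0,"jaw": 0.006}]'

```text
time: 16.53
tool_pos: [500.5, 76.2, 137.3]
tcp_rot: [-180.0, -0.0, 2.2]
ft_force: [0.3, -0.7, -2.0]
finger_gap: 13.5
grip_force: 39.3
```

carry_out --commands '[{"translation": [-0.0093,-0.0066,0],"spin": 0,"jaw": 0.006},{"translation": [-0.0093,-0.0066,0],"spin": 0,"jaw": 0.006},{"translation": [-0.0079,-0.0056,0],"spin": 0,"jaw": 0.006},{"translation": [-0.0066,-0.0047,0],"spin": 0,"jaw": 0.006},{"translation": [-0.0053,-0.0038,0],"spin": 0,"jaw": 0.006},{"translation": [-0.004,-0.0028,0],"spin": 0,"jaw": 0.006},{"translation": [-0.0026,-0.0019,0],"spin": 0,"jaw": 0.006},{"translation": [-0.0013,-0.0009,0],"spin": 0,"jaw": 0.006}]'

```text
time: 17.2
tool_pos: [453.7, 106.9, 137.3]
tcp_rot: [-180.0, -0.0, 2.2]
ft_force: [-0.1, 0.2, -3.9]
finger_gap: 13.3
grip_force: 39.3
```

carry_out --commands '[{"translation": [0,0,0],"spin": 0,"jaw": 0.006},{"translation": [0,0,0],"spin": 0,"jaw": 0.006},{"translation": [0,0,0],"spin": 0,"jaw": 0.006},{"translation": [0,0,0],"spin": 0,"jaw": 0.006},{"translation": [0,0,0],"spin": 0,"jaw": 0.006},{"translation": [0,0,0],"spin": 0,"jaw": 0.006},{"translation": [0,0,0],"spin": 0,"jaw": 0.006},{"translation": [0,0,0],"spin": 0,"jaw": 0.006}]'

```text
time: 17.87
tool_pos: [453.9, 106.7, 137.3]
tcp_rot: [180.0, 0.0, 2.2]
ft_force: [-0.6, 0.2, -3.2]
finger_gap: 13.6
grip_force: 39.3
```

Run:
```python
from h import *
np.set_printoptions(precision=1,suppress=True)
S={n:r.snapshot(n) for n in("side","top")}
for n,s in S.items():
    for k,z in dict(tray=114,tray_pocket=132,ball_center=132,lever_knob=70,camera_lens=34).items():
        for h in r.landmark_of(s,k)[:2]: print(n,k,round(h["score"],2),np.array(h["xy"]),atz(s,h["xy"],z))
a=S["side"]["pixels"][150:330,100:320];b=S["top"]["pixels"][150:330,200:420]
cv2.imwrite("pics/end.png",cv2.resize(np.vstack([a,b])if 0 else np.hstack([a,b]),None,fx=1.8,fy=3))
t=r.sense();print(t["time"],t["tool_pos"],t["tcp_rot"],t["ft_force"],t["finger_gap"],t["grip_force"])
```

```text
side tray 0.61 [184.8 201.8] [462.3  99.4 114. ]
side tray_pocket 0.76 [160.3 193.9] [422.2 102.4 132. ]
side ball_center 0.43 [158.4 195.3] [419.2  97.9 132. ]
side lever_knob 0.97 [245.  208.3] [571.8 131.9  70. ]
side lever_knob 0.38 [239.3 189.1] [570.2 209.3  70. ]
side camera_lens 0.94 [178.6 282.1] [444.2 -16.7  34. ]
side camera_lens 0.72 [182.5 237.5] [450.9 107.1  34. ]
top tray_pocket 0.51 [279.8 193.4] [570.4 139.2 132. ]
top lever_knob 0.81 [279.4 192. ] [582.  137.8  70. ]
18.4667 [454.  106.7 137.3] [180.   -0.    2.2] [-1.  -0.4 -2.5] 13.465819786996025 39.28381383419037
```

View pics/end.png

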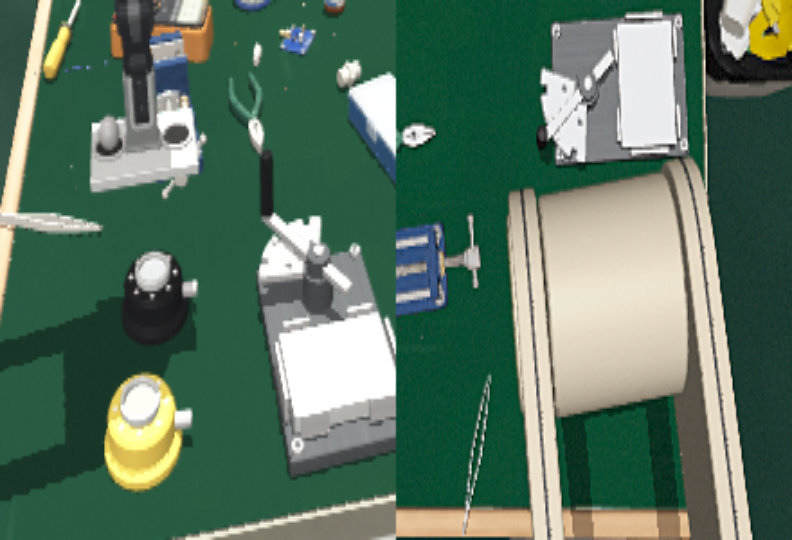

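The tray is held level above the black camera with the ball in its -x pocket (crop (107,135)), and the lever is in the middle notch. The pose matches the lens at about (454,107), with the underside about 80 mm above the ring. Handing in.

```bash
python3 -c "
from bench import r
print(r.hand_in())"
```

```text
the job is handed in; nothing more can be done
None
```

I handed the job in at about 18.5 s with no verdict returned. The lever read about 0.59 rad, in the marked notch. The tray was held level and still over the black camera's lens, about 80 mm above the ring by my estimate, with the ball in its pocket.

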